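# Charge a digestion vessel with grinding balls

## Robot

A 6-joint arm with a two-finger parallel gripper is mounted at the origin on the work surface. World frame = base frame: x ahead of the robot, y to its left, z up, the work surface at z = 0. Lengths are in m, angles in degrees, forces in N, time in s.
With the tool pointing down it reaches from about 0.35 to 0.875 m from the base axis. Payload 4.2 kg.
Tool frame: the origin (TCP) lies on the centre line of the jaws, within the pads' length; the fingertips stand 19 mm ahead of it and the grasp point (between the pads) is the TCP; z points along the fingers, y is the line along which they close (so a half turn about z gives the same grasp; the last joint's range is limited). The gripper opens to 87 mm and grips with 3 to 60 N. Pads are 19 mm wide; open, the fingers measure 117 mm over their backs; the gripper's body (75 mm by 190 mm) begins 51 mm behind the grasp point.
Start: joints at [-60.527, 22.042, 0.453, 0, -68.411, -14.817], TCP at [0.158, -0.605, 0.204] pointing down, gripper open.
Joint ranges: [-179.83, 179.83], [-69.29, 118.12], [-61.27, 80.66], [-181.25, 117.63], [-171.15, -9.14], [-177.46, 177.46]. Speed limits (degrees/s): [159.86, 159.86, 180, 180, 180, 180].

## Interface

Orientations are given as a 3x3 rotation matrix whose columns are the frame's x, y, z axes.
In Python, from station import sense, capture, finish_job, search_frame, masks_of gives the robot as it stands.
- The arm moves only by the tool drive_tool, never from a script. Its argument "rows" is a list of rows, each a list of 7 numbers: the opening in per cent of the stroke, from 0 (shut) to 100 (fully open), then the shift along the world's x, y, z in mm, then the turn, a rotation vector about the world's x, y, z in rad. In form: [[fingers, dx, dy, dz, wx, wy, wz], ...]. A call has 1 to 5 rows; each row shifts and turns the commanded pose from where the row before left it; what a row does not reach is not made up. A row lasts 1/12 s, in which the tool goes at most 41.7 mm and 7.16 degrees, less where a joint would pass 70% of its speed; a pose out of reach is approached as far as the arm can. A call is refused whole if a number of a shift passes 41.7 or a number of a turn 0.125, either way. A call with a gripper value outside its range is refused whole. The fingers move at their own pace and stop on an object; the grip force is fixed at half the most. Time passes only in rows, so rows that do not move let the fingers close. It gives the time, the measured TCP pose, the force, the opening and the grip force at its end, in the units of the state.
- sense(): the state, without advancing time (a new reading comes with each control period).
- capture(name): name is "scene" or "side" or "wrist"; returns a dict with "frame" (480x640x3 uint8, red, green, blue), "z_map" (480x640 float32, m along the optical axis (not along the pixel's ray), 0 where there is no reading), "fx", "fy", "cx", "cy" (pixels), "R" (3x3) and "t" (3): a world point X has camera coordinates R X + t; the wrist camera has in their place "T_tool_cam" (4x4, takes a point from camera to tool coordinates, whose origin is the TCP and whose axes are the flange's). Camera axes: x right, y down, z forward; pixel columns grow to the right and rows downward; lengths in m; the calibration is good to about 2 mm. A picture is of the moment at which its call begins: read the wrist's pose just before it.
- finish_job(): hands the job in; it is judged then, once.
Trained networks look in a picture, given as the dict that the camera call returned (one of the last four; its "shot" number tells which), for a name from the list of things; names that differ only in an ending like _2 or _b are one class to them, and where a whole thing is asked for, a point or a joint stands for the part that bears it (a point fixed in the world has none). Each returns a list of dicts, best first, with "p" (0 to 1); they miss things now and then, are a little off and sometimes report something else, mostly with a low value. They report only what shows in the picture. A call takes as long as a camera call. They do not tell look-alikes from the thing itself.
- search_frame(label, picture): "xy" ([column, row] in pixels, amid what is visible of it).
- masks_of(label, picture): "region" (480x640 bool, what is visible of it) and "xy" ([column, row] in pixels, amid what is visible of it).
The state is a dict: "time_s": time; "joints": joint angles; "joint_velocities": joint speeds; "effort": joint torques, N m; "tcp_pos": TCP position; "ee_rot": TCP orientation; "wrist_force": force on the tool from outside, world axes, zero at the start; "moment": the same for the moment, N m; "gripper_width": opening from 0.0 (shut) to 1.0 (fully open); "gripper_force": force on a finger pad.
Only numpy, scipy, OpenCV 4.12 (cv2) and the standard library are available. Lean on these libraries where they do the work, as an engineer would, in place of code of your own. Each camera call takes 0.05 s, during which the arm holds its last target. There are 200 camera calls.

## Task

Take the scoop with the red handle, which holds four white ceramic grinding balls, and pour all four through the blue funnel into the narrow clear vessel under it. Then stand the empty scoop upright on the bench again and let go of it.

Things in the scene. Friction and masses are not known exactly. Their poses are not given: they have to be found in the camera images.
- scoop_grip (a point): Red-handled aluminium scoop, 180 g. Point: centre of the handle bar (16 mm wide along y, 22 mm high; x from -30 to +61 mm), 74 mm above the underside. -x: to the open pouring lip, at x -70, z -60 mm; z up. Trough 56 mm wide, walls 32 mm high, rear at x +56 mm. Near the lip the floor rises 14 degrees, so level it holds the balls; tipped lip-down 50 degrees they roll out. Ignore the green one.
- funnel_mouth (a point): Blue funnel in a narrow clear vessel on a grey base, all fixed. Point: centre of the funnel's mouth, level with its rim, 150 mm above the bench. Mouth 130 mm wide; cone narrows to a 36 mm throat 44 mm below the rim, then a 16 mm stem. The vessel under it is 44 mm wide inside, its floor 132 mm and its rim 52 mm below the point. Round about z (up); its yaw means nothing.
- ball1_center (a point): white ceramic grinding ball, 16 mm diameter, 13 g; the point is its centre. Ball 1 of the four lying loose in the red-handled scoop at the start.
- ball2_center (a point): white ceramic grinding ball, 16 mm diameter, 13 g; the point is its centre. Ball 2 of the four lying loose in the red-handled scoop at the start.
- ball3_center (a point): white ceramic grinding ball, 16 mm diameter, 13 g; the point is its centre. Ball 3 of the four lying loose in the red-handled scoop at the start.
- ball4_center (a point): white ceramic grinding ball, 16 mm diameter, 13 g; the point is its centre. Ball 4 of the four lying loose in the red-handled scoop at the start.
Mind the look-alikes: they are no part of the job. Leave any pink, purple or turquoise look-alike of the part that bears scoop_grip alone.

How it is judged (in metres and radians):
On the way:
1. the scoop, with all four balls still in it (each within 105 mm of the handle's centre), is held over the funnel: every ball above the rim, the handle's centre within 160 mm of the funnel's axis (horizontal distance between scoop_grip and funnel_mouth below 0.16 m and z of each of ball1_center, ball2_center, ball3_center, ball4_center in the frame of funnel_mouth above 0 m and distance between each of ball1_center, ball2_center, ball3_center, ball4_center and scoop_grip below 0.105 m), for 0.1 s.
At the end, for the whole second after the job is handed in: All four white balls lie inside the clear vessel (within 24 mm of its axis, 60 mm or more below the funnel's rim), and the red-handled scoop stands upright on the bench (within 10 degrees, its grip 66 to 82 mm above the bench), released (horizontal distance between each of ball1_center, ball2_center, ball3_center, ball4_center and funnel_mouth below 0.024 m and z of each of ball1_center, ball2_center, ball3_center, ball4_center in the frame of funnel_mouth below -0.06 m and height (world z) of scoop_grip between 0.066 and 0.082 m and angle between scoop_grip's own z axis and vertical below 0.17 rad); the robot touches nothing.
It also fails if it takes over 64 s, if anything falls off the work surface, if the arm or the gripper's body presses on something with over 40 N, if the wrist force passes 120 N, or if a joint passes its speed limit or range.

## Working session

There is one attempt and no reset: what is moved stays moved. The work goes in short steps, Python scripts to look and compute and a tool call to move; the robot and the scene stay as the last step left them, time stands still between calls to the robot, and variables do not carry over. Pictures are saved under pics/ and viewed, at most 10 in all, crops included, and the job is handed in when it is done.

Besides the shell and the picture viewer there is one more tool, called after "Call:" as name(argument=value, ...) on one line, values as JSON. drive_tool: Moves the arm, as the interface text tells. Its arguments: {"type":"object","properties":{"rows":{"type":"array"}},"required":["rows"]}

```bash
mkdir -p pics; cat > h.py <<'E'
import numpy as np, cv2
from station import sense,capture,finish_job,search_frame,masks_of
def world(c,uv,s=None):
    u,v=int(round(uv[0])),int(round(uv[1]))
    w=c["z_map"][max(0,v-1):v+2,max(0,u-1):u+2]; w=w[w>0]
    if len(w)==0: return None
    z=np.median(w); return cam2w(c,np.array([(uv[0]-c["cx"])/c["fx"]*z,(uv[1]-c["cy"])/c["fy"]*z,z]),s)
def cam2w(c,p,s=None):
    if "R" in c: return (p-np.array(c["t"]))@np.array(c["R"])
    T=np.array(c["T_tool_cam"]); return np.array(s["ee_rot"])@(T[:3,:3]@p+T[:3,3])+np.array(s["tcp_pos"])
def cloud(c,m,s=None):
    v,u=np.nonzero(m&(c["z_map"]>0)); z=c["z_map"][v,u]
    P=np.stack([(u-c["cx"])/c["fx"]*z,(v-c["cy"])/c["fy"]*z,z],1)
    if "R" in c: return (P-np.array(c["t"]))@np.array(c["R"])
    T=np.array(c["T_tool_cam"]); return (P@T[:3,:3].T+T[:3,3])@np.array(s["ee_rot"]).T+np.array(s["tcp_pos"])
E
python3 - <<'E'
from h import *
np.set_printoptions(precision=4,suppress=True)
ims=[]
for n in ["scene","side"]:
    c=capture(n); ims.append(c["frame"])
    for l in ["scoop_grip","funnel_mouth","ball1_center"]:
        for d in search_frame(l,c)[:6]: print(n,l,round(d["p"],2),np.round(d["xy"]),world(c,d["xy"]))
    f=c["frame"].astype(int); red=(f[...,0]>130)&(f[...,1]<70)&(f[...,2]<70)
    P=cloud(c,red); print("red",len(P), len(P) and (np.median(P,0),P.min(0),P.max(0)))
    cv2.imwrite(f"pics/{n}.png",c["frame"][...,::-1])
print(sense())
E
```

```text
scene scoop_grip 0.93 [312. 241.] [ 0.3853 -0.1208  0.0133]
scene scoop_grip 0.85 [139. 288.] [ 0.5651 -0.394   0.0079]
scene scoop_grip 0.84 [227. 278.] [ 0.5104 -0.253   0.0076]
scene scoop_grip 0.81 [241. 219.] [ 0.3325 -0.2812  0.0077]
scene funnel_mouth 0.59 [474. 259.] [0.4766 0.1691 0.0889]
scene funnel_mouth 0.28 [228. 278.] [ 0.5099 -0.251   0.0067]
scene ball1_center 0.61 [222. 282.] [ 0.5372 -0.2515  0.0222]
red 1946 (array([0.7708, 0.0552, 0.1317]), array([ 0.507 , -0.2549,  0.0002]), array([0.83  , 0.3193, 0.1347]))
side scoop_grip 0.93 [276. 307.] [ 0.4096 -0.1766  0.0594]
side scoop_grip 0.74 [363. 342.] [ 0.5351 -0.2311  0.0188]
side scoop_grip 0.59 [427. 407.] [ 0.5948 -0.3602  0.0043]
side scoop_grip 0.56 [246. 382.] [ 0.3574 -0.2726  0.0043]
side funnel_mouth 0.64 [300. 192.] [0.4862 0.1439 0.11  ]
red 1052 (array([0.7484, 0.0339, 0.1155]), array([ 0.4338, -0.2589,  0.0663]), array([0.9034, 1.4958, 0.3673]))
{'time_s': 0.4, 'joints': array([-60.5294,  22.0496,   0.4421,  -0.0024, -68.4116, -14.8166]), 'joint_velocities': array([ 0.0464, -0.0523,  0.0796, -0.0642,  0.025 , -0.0713]), 'effort': array([ -0.0001, -38.9971,  18.7333,   4.2182,   0.0142,  -0.0001]), 'tcp_pos': array([ 0.1581, -0.6046,  0.2038]), 'ee_rot': array([[-0.9675, -0.253 , -0.0001],
       [-0.253 ,  0.9675,  0.0003],
       [ 0.    ,  0.0003, -1.    ]]), 'wrist_force': array([-0.5784, -0.6713,  0.7708]), 'moment': array([-0.0282,  0.0273,  0.0268]), 'gripper_force': 0.0, 'gripper_width': 0.9999349213183619}
```

View pics/scene.png

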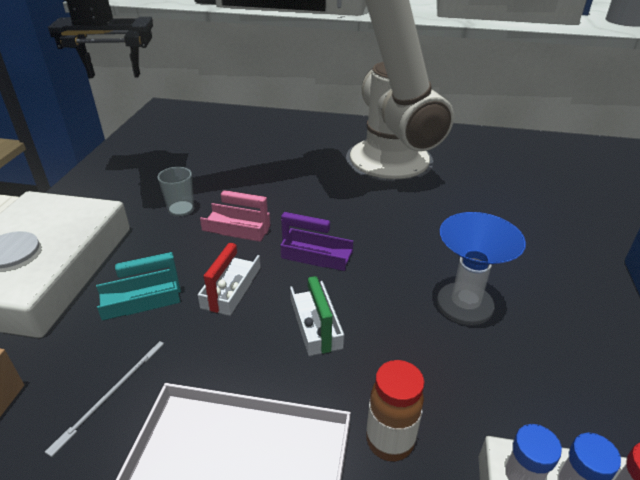

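View pics/side.png

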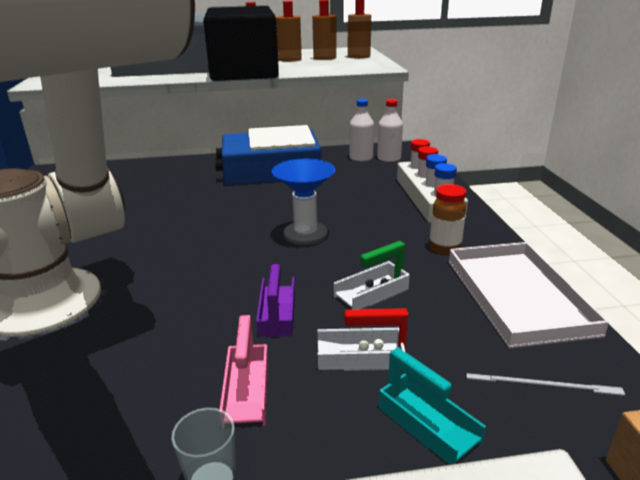

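The red scoop is at scene (230,278) and side (362,340). Its rear post is towards +x, and its lip points back towards the robot. The blue funnel is at scene (482,238) and side (304,178). Next I'll measure the handle and the rim.

```bash
python3 - <<'E'
from h import *
np.set_printoptions(precision=4,suppress=True)
for n,bx,fb in [("scene",(190,235,265,320),(435,210,530,265)),("side",(315,300,412,372),(268,158,340,202))]:
    c=capture(n); f=c["frame"].astype(int)
    def box(b): m=np.zeros((480,640),bool); m[b[1]:b[3],b[0]:b[2]]=1; return m
    red=box(bx)&(f[...,0]>90)&(f[...,0]>2.2*f[...,1])&(f[...,0]>2.2*f[...,2])
    P=cloud(c,red); print(n,"red",len(P))
    T=P[(P[:,2]>0.08)&(P[:,2]<0.09)]; xy=T[:,:2]; 
    r=cv2.minAreaRect(xy.astype(np.float32)*1000); print("z pct",np.percentile(P[:,2],[1,50,95,99]),"top rect",r,len(T))
    m=xy.mean(0);w,V=np.linalg.eigh(np.cov((xy-m).T)); d=V[:,1]; d=d*np.sign(d[0]); t=(xy-m)@d; print("axis",d,np.degrees(np.arctan2(d[1],d[0])),"ends",m+d*t.min(),m+d*t.max(),t.ptp() if hasattr(t,'ptp') else np.ptp(t))
    bl=box(fb)&(f[...,2]>80)&(f[...,2]>1.8*f[...,0]); B=cloud(c,bl); 
    R=B[B[:,2]>np.percentile(B[:,2],98)-0.006]; A=np.c_[2*R[:,:2],np.ones(len(R))]; s=np.linalg.lstsq(A,(R[:,:2]**2).sum(1),rcond=None)[0]
    print("funnel z",np.percentile(B[:,2],[2,50,98]),"circ",s[:2],np.sqrt(s[2]+s[:2]@s[:2]),R.min(0),R.max(0))
    if 1:
        g=[(d["p"],d["xy"]) for d in search_frame("ball1_center",c)]; print(g)
E
```

```text
scene red 425
z pct [0.0377 0.0868 0.0887 0.0895] top rect ((551.5255737304688, -242.5465087890625), (16.38241958618164, 90.9397964477539), 82.6894760131836) 395
axis [ 0.9899 -0.1416] -8.138655226390172 ends [ 0.5067 -0.2347] [ 0.5968 -0.2476] 0.09094519652666762
funnel z [0.0028 0.1357 0.1527] circ [0.4975 0.1669] 0.061338943943849006 [0.4302 0.1038 0.1467] [0.5617 0.2313 0.155 ]
[(0.64, [221.8, 282.2])]
side red 1032
z pct [0.0004 0.0801 0.0858 0.0865] top rect ((550.0401000976562, -245.4921875), (19.109832763671875, 89.46617889404297), 82.6254653930664) 521
axis [ 0.9912 -0.1322] -7.595844021195926 ends [ 0.5054 -0.242 ] [ 0.5941 -0.2539] 0.08945250280995326
funnel z [0.0197 0.1372 0.1508] circ [0.4956 0.1645] 0.06113715707348213 [0.4317 0.0983 0.1448] [0.559  0.2323 0.1519]
[]
```

Call:
drive_tool(rows=[[100, 15, 15, 0, 0, 0, -0.02], [100, 32, 31, 0, 0, 0, -0.034], [100, 32, 31, 0, 0, 0, -0.034], [100, 32, 31, 0, 0, 0, -0.034], [100, 32, 31, 0, 0, 0, -0.034]])

```text
time_s: 1.02
tcp_pos: [0.2938, -0.4724, 0.2041]
ee_rot: [[-0.995, -0.097, 0.0], [-0.097, 0.995, -0.0], [-0.0, -0.0, -1.0]]
wrist_force: [0.5, -0.3, -0.5]
gripper_width: 1.001
gripper_force: 0.0
```

Call:
drive_tool(rows=[[100, 32, 31, 0, 0, 0, -0.034], [100, 32, 31, 0, 0, 0, -0.034], [100, 32, 31, 0, 0, 0, -0.034], [100, 32, 31, 0, 0, 0, -0.034], [100, 32, 31, 0, 0, 0, -0.034]])

```text
time_s: 1.43
tcp_pos: [0.4437, -0.3271, 0.2044]
ee_rot: [[-0.997, 0.072, 0.001], [0.072, 0.997, -0.0], [-0.001, -0.0, -1.0]]
wrist_force: [0.4, 0.0, -0.6]
gripper_width: 1.0
gripper_force: 0.0
```

Call:
drive_tool(rows=[[100, 32, 30, 0, 0, 0, -0.034], [100, 32, 30, 0, 0, 0, -0.034], [100, 10, 10, 0, 0, 0, 0], [100, 0, 0, 0, 0, 0, 0], [100, 0, 0, 0, 0, 0, 0]])

```text
time_s: 1.85
tcp_pos: [0.5134, -0.2612, 0.2037]
ee_rot: [[-0.991, 0.136, -0.001], [0.136, 0.991, 0.0], [0.001, 0.0, -1.0]]
wrist_force: [0.3, -0.2, -0.2]
gripper_width: 0.999
gripper_force: 0.0
```

```bash
python3 - <<'E'
from h import *
np.set_printoptions(precision=4,suppress=True)
s=sense();c=capture("wrist");f=c["frame"].astype(int)
print(s["tcp_pos"],s["ee_rot"],s["joints"])
red=(f[...,0]>90)&(f[...,0]>2.2*f[...,1])&(f[...,0]>2.2*f[...,2])
P=cloud(c,red,s); T=P[(P[:,2]>0.078)&(P[:,2]<0.092)&(P[:,1]>-.35)&(P[:,1]<-.15)&(P[:,0]<.65)]
r=cv2.minAreaRect(T[:,:2].astype(np.float32)*1000);print(len(P),len(T),T.min(0),T.max(0),np.median(T[:,2]),r)
for d in search_frame("ball1_center",c): print(d["p"],d["xy"],world(c,d["xy"],s))
cv2.imwrite("pics/w1.png",c["frame"][...,::-1])
E
```

```text
[ 0.5134 -0.2612  0.2037] [[-0.9907  0.1359 -0.0007]
 [ 0.1359  0.9907  0.0001]
 [ 0.0008  0.     -1.    ]] [-10.8563  17.317   -6.6184   0.0021 -66.1079 -86.9548]
1939 1877 [ 0.505  -0.2594  0.0781] [ 0.5894 -0.2349  0.0881] 0.08516855237823025 ((547.288330078125, -246.3678436279297), (15.42240047454834, 84.70939636230469), 82.34699249267578)
0.64 [324.4, 233.5] [ 0.5332 -0.2573  0.0201]
```

View pics/w1.png

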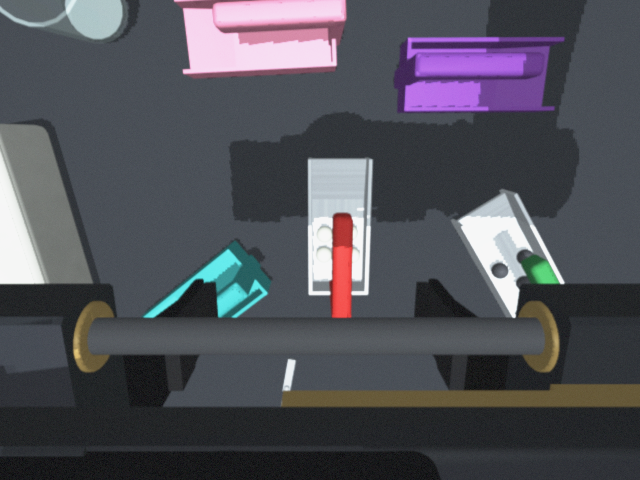

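The red handle runs up the image from (342,215), with its top at z 0.085 as expected. The balls lie left and right of it near (325,245). I'll centre over the handle, go down with the fingers partly closed, and grip.

Call:
drive_tool(rows=[[70, 11, 9, -15, 0, 0, 0], [65, 11, 8.5, -30, 0, 0, 0], [65, 0, 0, -25, 0, 0, 0], [65, 0, 0, 0, 0, 0, 0], [65, 0, 0, 0, 0, 0, 0]])

```text
time_s: 2.37
tcp_pos: [0.5337, -0.2453, 0.1333]
ee_rot: [[-0.99, 0.139, -0.003], [0.139, 0.99, 0.0], [0.003, -0.0, -1.0]]
wrist_force: [-0.2, 0.7, 0.4]
gripper_width: 0.713
gripper_force: 0.0
```

Call:
drive_tool(rows=[[65, 1, 1, -20, 0, 0, 0], [65, 0, 0, -20, 0, 0, 0], [65, 0, 0, -15, 0, 0, 0], [65, 0, 0, -4, 0, 0, 0], [65, 0, 0, 0, 0, 0, 0]])

```text
time_s: 2.78
tcp_pos: [0.5362, -0.2441, 0.0758]
ee_rot: [[-0.99, 0.139, 0.0], [0.139, 0.99, -0.001], [-0.0, -0.0, -1.0]]
wrist_force: [0.9, 0.2, -0.2]
gripper_width: 0.648
gripper_force: 0.0
```

Call:
drive_tool(rows=[[45, 0, 0, -1, 0, 0, 0], [30, 0, 0, 0, 0, 0, 0], [20, 0, 0, 0, 0, 0, 0], [10, 0, 0, 0, 0, 0, 0], [0, 0, 0, 0, 0, 0, 0]])

```text
time_s: 3.2
tcp_pos: [0.5366, -0.2433, 0.0747]
ee_rot: [[-0.99, 0.138, 0.001], [0.138, 0.99, -0.0], [-0.001, -0.0, -1.0]]
wrist_force: [0.1, 1.2, -0.5]
gripper_width: 0.356
gripper_force: 0.0
```

Call:
drive_tool(rows=[[0, 0, 0, 0, 0, 0, 0], [0, 0, 0, 0, 0, 0, 0], [0, 0, 0, 0, 0, 0, 0], [0, 0, 0, 0, 0, 0, 0], [0, 0, 0, 0, 0, 0, 0]])

```text
time_s: 3.62
tcp_pos: [0.5363, -0.2432, 0.0739]
ee_rot: [[-0.99, 0.138, -0.0], [0.138, 0.99, 0.0], [0.0, 0.0, -1.0]]
wrist_force: [0.8, 0.1, -0.5]
gripper_width: 0.025
gripper_force: 0.0
```

The gripper closed to 2.5%, so it isn't holding the 16 mm handle. I'll look.

```bash
python3 - <<'E'
from h import *
c=capture("wrist");a=capture("side");b=capture("scene")
z=lambda im,x,y:cv2.resize(im[y:y+200,x:x+260],(390,300))
o=np.vstack([np.hstack([z(a["frame"],230,200),z(b["frame"],120,150)]),np.hstack([cv2.resize(c["frame"],(390,300)),z(b["frame"],120,150)])])
cv2.imwrite("pics/m1.png",o[...,::-1]);s=sense();print(s["tcp_pos"],s["gripper_width"],s["gripper_force"])
E
```

```text
[ 0.5362581  -0.2432217   0.07390522] 0.0011737476015479978 0.0
```

View pics/m1.png

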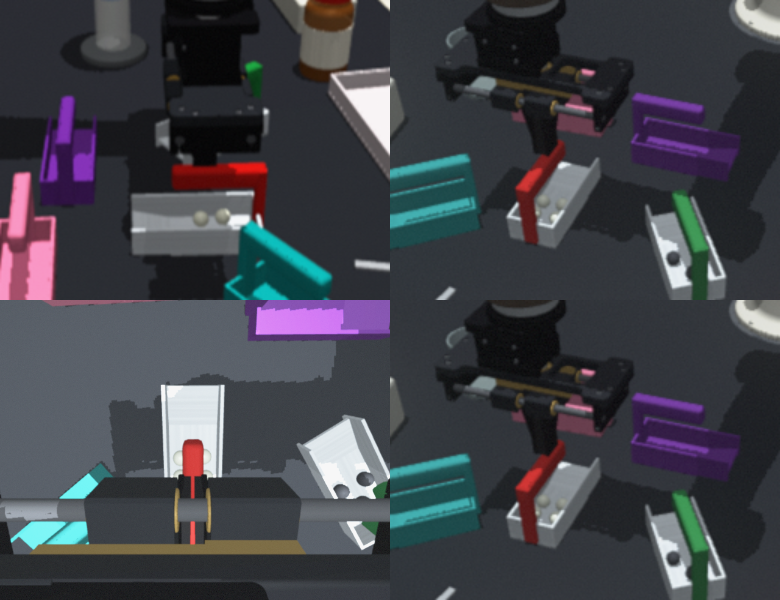

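```bash
python3 - <<'E'
from h import *
np.set_printoptions(precision=4,suppress=True)
for n,bx,fb in [("scene",(190,235,265,320),(200,215,245,262)),("side",(335,300,412,372),(345,290,380,318))]:
    c=capture(n); f=c["frame"].astype(int)
    def box(b): m=np.zeros((480,640),bool); m[b[1]:b[3],b[0]:b[2]]=1; return m
    red=box(bx)&(f[...,0]>90)&(f[...,0]>2.2*f[...,1])&(f[...,0]>2.2*f[...,2])
    P=cloud(c,red); T=P[(P[:,2]>0.075)&(P[:,2]<0.095)]
    print(n,np.percentile(P[:,2],[5,50,95]),cv2.minAreaRect(T[:,:2].astype(np.float32)*1000))
    d=box(fb)&(f.sum(2)<150); D=cloud(c,d); D=D[(abs(D[:,0]-.536)<.05)&(abs(D[:,1]+.243)<.05)&(D[:,2]>.03)]
    print("finger",len(D),D.min(0),D.max(0)); D=D[D[:,2]<D[:,2].min()+.02]; print(np.median(D,0))
E
```

```text
scene [0.0807 0.0866 0.0888] ((552.004638671875, -241.80667114257812), (16.105915069580078, 91.06243133544922), 81.48040771484375)
finger 839 [ 0.5069 -0.2591  0.0667] [ 0.579  -0.1979  0.1903]
[ 0.526  -0.2324  0.0779]
side [0.0459 0.081  0.0858] ((550.109375, -246.8876495361328), (18.04940414428711, 90.0969467163086), 84.47344970703125)
finger 274 [ 0.5051 -0.2561  0.0776] [ 0.5532 -0.2318  0.1081]
[ 0.5316 -0.2497  0.0833]
```

```bash
python3 - <<'E'
from h import *
a=capture("side");b=capture("scene")
z=lambda im,x,y:cv2.resize(im[y:y+75,x:x+100],(400,300),interpolation=cv2.INTER_CUBIC)
o=np.hstack([z(a["frame"],320,270),z(b["frame"],185,225)])
cv2.imwrite("pics/m2.png",np.clip(o[...,::-1].astype(float)*1.8,0,255))
E
```

```text
[ WARN:0@0.705] global loadsave.cpp:1063 imwrite_ Unsupported depth image for selected encoder is fallbacked to CV_8U.
```

View pics/m2.png

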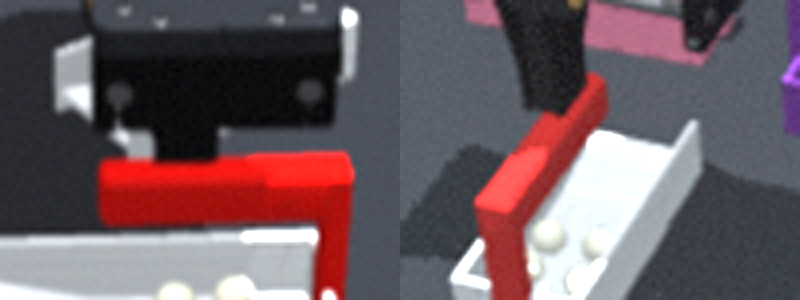

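```bash
python3 - <<'E'
from h import *
np.set_printoptions(precision=3,suppress=True)
a=capture("side");b=capture("scene")
print("side")
for v in (290,298,303,306,308,310,312,316): print(v,[(u,world(a,(u,v)),a["frame"][v,u]) for u in (362,367,372)])
print("scene")
for v in (235,242,248,251,254,258): print(v,[(u,world(b,(u,v)),b["frame"][v,u]) for u in (214,218,223,228,232)])
print(sense()["joints"])
E
```

```text
side
290 [(362, array([ 0.51 , -0.327,  0.18 ]), array([10,  8, 10], dtype=uint8)), (367, array([ 0.516, -0.329,  0.18 ]), array([7, 6, 6], dtype=uint8)), (372, array([ 0.522, -0.329,  0.18 ]), array([11,  8,  9], dtype=uint8))]
298 [(362, array([ 0.51 , -0.328,  0.169]), array([7, 6, 7], dtype=uint8)), (367, array([ 0.516, -0.328,  0.168]), array([ 8,  8, 10], dtype=uint8)), (372, array([ 0.522, -0.33 ,  0.169]), array([7, 6, 7], dtype=uint8))]
303 [(362, array([ 0.528, -0.251,  0.105]), array([8, 9, 9], dtype=uint8)), (367, array([ 0.535, -0.252,  0.105]), array([8, 6, 9], dtype=uint8)), (372, array([ 0.542, -0.253,  0.105]), array([8, 7, 9], dtype=uint8))]
306 [(362, array([ 0.528, -0.252,  0.101]), array([5, 7, 6], dtype=uint8)), (367, array([ 0.535, -0.252,  0.1  ]), array([8, 9, 7], dtype=uint8)), (372, array([ 0.542, -0.254,  0.101]), array([6, 6, 8], dtype=uint8))]
308 [(362, array([ 0.528, -0.252,  0.097]), array([4, 5, 4], dtype=uint8)), (367, array([ 0.535, -0.251,  0.096]), array([7, 7, 8], dtype=uint8)), (372, array([ 0.542, -0.253,  0.097]), array([7, 7, 8], dtype=uint8
[... 2329 characters left out ...]
003]), array([51, 52, 57], dtype=uint8)), (223, array([ 0.541, -0.241,  0.089]), array([111,  34,  33], dtype=uint8)), (228, array([ 0.535, -0.235,  0.085]), array([113,  32,  33], dtype=uint8)), (232, array([ 0.526, -0.231,  0.078]), array([82, 27, 27], dtype=uint8))]
258 [(214, array([ 0.456, -0.297,  0.002]), array([50, 52, 59], dtype=uint8)), (218, array([ 0.551, -0.246,  0.088]), array([118,  33,  32], dtype=uint8)), (223, array([ 0.548, -0.239,  0.086]), array([122,  33,  34], dtype=uint8)), (228, array([ 0.539, -0.234,  0.08 ]), array([82, 24, 23], dtype=uint8)), (232, array([ 0.525, -0.233,  0.069]), array([93, 62, 64], dtype=uint8))]
[ -8.65   25.56  -14.455  -0.001 -49.986 -89.269]
```

```bash
python3 - <<'E'
from h import *
np.set_printoptions(precision=4,suppress=True)
s=sense();c=capture("wrist");f=c["frame"].astype(int)
red=(f[...,0]>90)&(f[...,0]>2.2*f[...,1])&(f[...,0]>2.2*f[...,2])
P=cloud(c,red,s);P=P[np.abs(P[:,1]+.245)<.03]; print(len(P),np.percentile(P[:,2],[2,10,50,90]),P.min(0),P.max(0))
wht=(f.min(2)>120); Q=cloud(c,wht,s);Q=Q[(abs(Q[:,0]-.5)<.1)&(abs(Q[:,1]+.24)<.06)]; print("trough z",np.percentile(Q[:,2],[2,50,98]))
print(np.array(c["T_tool_cam"]), c["fx"])
bench=cloud(c,f.max(2)<130,s); print("low z",np.percentile(bench[:,2],[1,5,20,50]))
# finger tips in tool frame
T=np.array(c["T_tool_cam"]); m=np.zeros((480,640),bool); m[370:450,280:350]=1
D=cloud(c,m&(f.max(2)<80),s); print("finger",len(D),np.percentile(D[:,2],[1,10,50,90]),np.median(D,0))
E
```

```text
1990 [0.0751 0.0827 0.0852 0.0862] [ 0.5051 -0.2519  0.071 ] [ 0.5858 -0.2334  0.1433]
trough z [0.0033 0.011  0.1811]
[[ 0.0003 -0.9655 -0.2604  0.0711]
 [ 1.      0.0004 -0.0004 -0.0014]
 [ 0.0005 -0.2604  0.9655 -0.1815]
 [ 0.      0.      0.      1.    ]] 398.0978241665702
low z [-0.0008 -0.0003  0.0003  0.0013]
finger 4162 [0.1415 0.1427 0.1993 0.2044] [ 0.5112 -0.2422  0.1993]
```

The depth images show the shut fingertips at z≈0.093 with the TCP reading 0.074. So the real grasp point is about 38 mm behind the reported TCP. The scoop hasn't moved. I'll open, go 38 mm lower and grip again.

Call:
drive_tool(rows=[[65, 0, 0, 5, 0, 0, 0], [65, 0, 0, 0, 0, 0, 0], [65, 0, 0, 0, 0, 0, 0], [65, 0, 0, 0, 0, 0, 0], [65, 0, 0, 0, 0, 0, 0]])

```text
time_s: 4.53
tcp_pos: [0.5362, -0.2432, 0.079]
ee_rot: [[-0.99, 0.138, 0.0], [0.138, 0.99, 0.0], [0.0, 0.0, -1.0]]
wrist_force: [-0.2, 0.2, -0.8]
gripper_width: 0.298
gripper_force: 0.0
```

Call:
drive_tool(rows=[[65, 0, 0, 0, 0, 0, 0], [65, 0, 0, 0, 0, 0, 0], [65, 0, 0, 0, 0, 0, 0], [65, 0, 0, 0, 0, 0, 0], [65, 0, 0, 0, 0, 0, 0]])

```text
time_s: 4.95
tcp_pos: [0.5363, -0.2432, 0.0789]
ee_rot: [[-0.99, 0.138, -0.0], [0.138, 0.99, 0.0], [0.0, 0.0, -1.0]]
wrist_force: [-0.6, -1.0, 0.0]
gripper_width: 0.625
gripper_force: 0.0
```

Call:
drive_tool(rows=[[65, 0, 0, -12, 0, 0, 0], [65, 0, 0, -14, 0, 0, 0], [65, 0, 0, -12, 0, 0, 0], [65, 0, 0, -4, 0, 0, 0], [40, 0, 0, 0, 0, 0, 0]])

```text
time_s: 5.37
tcp_pos: [0.5354, -0.2431, 0.0358]
ee_rot: [[-0.99, 0.138, -0.003], [0.138, 0.99, 0.001], [0.003, 0.0, -1.0]]
wrist_force: [-0.4, 0.1, 0.8]
gripper_width: 0.624
gripper_force: 0.0
```

Call:
drive_tool(rows=[[20, 0, 0, 0, 0, 0, 0], [5, 0, 0, 0, 0, 0, 0], [5, 0, 0, 0, 0, 0, 0], [5, 0, 0, 0, 0, 0, 0], [5, 0, 0, 0, 0, 0, 0]])

```text
time_s: 5.78
tcp_pos: [0.5366, -0.2433, 0.0375]
ee_rot: [[-0.99, 0.138, 0.001], [0.138, 0.99, -0.0], [-0.001, -0.0, -1.0]]
wrist_force: [0.0, -0.7, -0.6]
gripper_width: 0.285
gripper_force: 0.0
```

Call:
drive_tool(rows=[[5, 0, 0, 0, 0, 0, 0], [5, 0, 0, 0, 0, 0, 0], [5, 0, 0, 0, 0, 0, 0], [5, 0, 0, 0, 0, 0, 0]])

```text
time_s: 6.12
tcp_pos: [0.5364, -0.2432, 0.0372]
ee_rot: [[-0.99, 0.138, 0.0], [0.138, 0.99, -0.0], [-0.0, -0.0, -1.0]]
wrist_force: [-0.8, 0.2, 1.0]
gripper_width: 0.179
gripper_force: 30.0
```

Gripped: 15.6 mm at 30 N. Now a gentle lift.

Call:
drive_tool(rows=[[5, 0, 0, 3, 0, 0, 0], [5, 0, 0, 7, 0, 0, 0], [5, 0, 0, 12, 0, 0, 0], [5, 0, 0, 16, 0, 0, 0], [5, 0, 0, 18, 0, 0, 0]])

```text
time_s: 6.53
tcp_pos: [0.5353, -0.243, 0.0928]
ee_rot: [[-0.99, 0.138, -0.003], [0.138, 0.99, 0.001], [0.003, 0.0, -1.0]]
wrist_force: [0.6, -0.4, -2.8]
gripper_width: 0.184
gripper_force: 30.0
```

Call:
drive_tool(rows=[[5, 0, 0, 18, 0, 0, 0], [5, 0, 0, 18, 0, 0, 0], [5, 0, 0, 18, 0, 0, 0], [5, 0, 0, 18, 0, 0, 0], [5, 0, 0, 18, 0, 0, 0]])

```text
time_s: 6.95
tcp_pos: [0.5357, -0.2431, 0.1839]
ee_rot: [[-0.99, 0.138, -0.001], [0.138, 0.99, 0.0], [0.001, 0.0, -1.0]]
wrist_force: [0.8, -0.1, -2.7]
gripper_width: 0.181
gripper_force: 30.0
```

Call:
drive_tool(rows=[[5, 0, 0, 17, 0, 0, 0], [5, 0, 0, 13, 0, 0, 0], [5, 0, 0, 8, 0, 0, 0], [5, 0, 0, 3, 0, 0, 0], [5, 0, 0, 0, 0, 0, 0]])

```text
time_s: 7.37
tcp_pos: [0.5363, -0.2432, 0.2243]
ee_rot: [[-0.99, 0.138, 0.001], [0.138, 0.99, 0.0], [-0.001, 0.0, -1.0]]
wrist_force: [-0.6, 0.1, -2.9]
gripper_width: 0.18
gripper_force: 30.0
```

```bash
python3 - <<'E'
from h import *
np.set_printoptions(precision=4,suppress=True)
s=sense();c=capture("wrist");f=c["frame"].astype(int);a=capture("side")
red=(f[...,0]>90)&(f[...,0]>2.2*f[...,1])&(f[...,0]>2.2*f[...,2])
P=cloud(c,red,s);P=P[np.abs(P[:,1]+.245)<.04]
print(s["tcp_pos"],s["joints"],s["gripper_width"],"red",len(P),np.percentile(P[:,2],[5,50,95]))
o=np.hstack([cv2.resize(c["frame"],(400,300)),cv2.resize(a["frame"][170:395,230:530],(400,300))])
cv2.imwrite("pics/lift.png",o[...,::-1])
E
```

```text
[ 0.5363 -0.2432  0.2243] [ -8.6537  17.7309  -2.9919  -0.0139 -69.2415 -89.2673] 0.1803266469204319 red 4360 [0.2656 0.2722 0.2735]
```

View pics/lift.png

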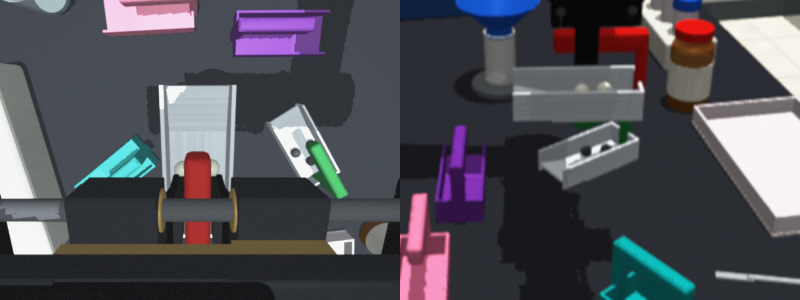

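Lifted level with the balls still in it (white at (165,168) in the wrist view, (590,88) in the side view). Next is the carry to the funnel, turning the scoop about 98° so the lip faces -y.

Call:
drive_tool(rows=[[5, 0, 4, 0, 0, 0, 0.02], [5, 0, 9, 0, 0, 0, 0.03], [5, 0, 14, 0, 0, 0, 0.05], [5, 0, 18, 0, 0, 0, 0.06], [5, -2, 20, 0, 0, 0, 0.068]])

```text
time_s: 7.88
tcp_pos: [0.5341, -0.1772, 0.2231]
ee_rot: [[-0.996, -0.094, -0.001], [-0.094, 0.996, 0.0], [0.001, 0.0, -1.0]]
wrist_force: [0.4, 0.3, -1.6]
gripper_width: 0.183
gripper_force: 30.0
```

Call:
drive_tool(rows=[[5, -2, 20, 0, 0, 0, 0.068], [5, -2, 20, 0, 0, 0, 0.068], [5, -2, 20, 0, 0, 0, 0.068], [5, -2, 20, 0, 0, 0, 0.068], [5, -2, 20, 0, 0, 0, 0.068]])

```text
time_s: 8.3
tcp_pos: [0.5236, -0.0766, 0.2235]
ee_rot: [[-0.907, -0.421, -0.001], [-0.421, 0.907, 0.0], [0.001, 0.0, -1.0]]
wrist_force: [0.6, 0.4, -1.2]
gripper_width: 0.179
gripper_force: 30.0
```

Call:
drive_tool(rows=[[5, -2, 20, 0, 0, 0, 0.068], [5, -2, 20, 0, 0, 0, 0.068], [5, -2, 20, 0, 0, 0, 0.068], [5, -2, 20, 0, 0, 0, 0.068], [5, -2, 20, 0, 0, 0, 0.068]])

```text
time_s: 8.72
tcp_pos: [0.5135, 0.0233, 0.2235]
ee_rot: [[-0.714, -0.7, -0.001], [-0.7, 0.714, -0.0], [0.001, 0.001, -1.0]]
wrist_force: [0.3, -0.7, -2.0]
gripper_width: 0.182
gripper_force: 30.0
```

Call:
drive_tool(rows=[[5, -2, 20, 0, 0, 0, 0.068], [5, -2, 20, 0, 0, 0, 0.068], [5, -2, 20, 0, 0, 0, 0.068], [5, -2, 20, 0, 0, 0, 0.068], [5, -2, 20, 0, 0, 0, 0.068]])

```text
time_s: 9.13
tcp_pos: [0.5034, 0.1232, 0.2235]
ee_rot: [[-0.44, -0.898, -0.001], [-0.898, 0.44, -0.0], [0.001, 0.001, -1.0]]
wrist_force: [-0.2, 1.0, -1.9]
gripper_width: 0.181
gripper_force: 30.0
```

Call:
drive_tool(rows=[[5, -2, 20, 0, 0, 0, 0.068], [5, -2, 18, 0, 0, 0, 0.068], [5, 0, 12, 0, 0, 0, 0.05], [5, 0, 6, 0, 0, 0, 0.03], [5, 0, 2, 0, 0, 0, 0.01]])

```text
time_s: 9.55
tcp_pos: [0.4998, 0.1809, 0.2235]
ee_rot: [[-0.23, -0.973, -0.001], [-0.973, 0.23, -0.0], [0.001, 0.001, -1.0]]
wrist_force: [0.3, -0.4, -2.0]
gripper_width: 0.184
gripper_force: 30.0
```

Call:
drive_tool(rows=[[5, -1, 10, 0, 0, 0, 0.04], [5, -1, 16, 0, 0, 0, 0.05], [5, -1, 18, 0, 0, 0, 0.06], [5, -1, 16, 0, 0, 0, 0.05], [5, 0, 10, 0, 0, 0, 0.03]])

```text
time_s: 9.97
tcp_pos: [0.4962, 0.2508, 0.2238]
ee_rot: [[-0.002, -1.0, -0.0], [-1.0, 0.002, 0.0], [-0.0, 0.0, -1.0]]
wrist_force: [0.7, -0.6, -1.8]
gripper_width: 0.178
gripper_force: 30.0
```

Call:
drive_tool(rows=[[5, 0, 4, 0, 0, 0, 0.01], [5, 0, 0, 0, 0, 0, 0], [5, 0, 0, 0, 0, 0, 0]])

```text
time_s: 10.22
tcp_pos: [0.4962, 0.2533, 0.2238]
ee_rot: [[0.004, -1.0, -0.0], [-1.0, -0.004, -0.0], [0.0, 0.0, -1.0]]
wrist_force: [0.3, -1.1, -1.5]
gripper_width: 0.183
gripper_force: 30.0
```

```bash
cat > fn.py <<'E'
from h import *
np.set_printoptions(precision=4,suppress=True)
s=sense();print(s["time_s"],s["tcp_pos"],s["joints"],s["ee_rot"][:,2],s["ee_rot"][:,0],s["wrist_force"],s["gripper_width"])
ims=[]
for n in ("scene","side"):
    c=capture(n); f=c["frame"].astype(int); ims.append(c["frame"])
    red=(f[...,0]>90)&(f[...,0]>2.2*f[...,1])&(f[...,0]>2.2*f[...,2])
    P=cloud(c,red); g=s["tcp_pos"]-.038*s["ee_rot"][:,2]; P=P[np.linalg.norm(P-g,axis=1)<.09]
    if len(P): print(n,"red",len(P),P.mean(0),P.min(0),P.max(0))
    for d in search_frame("ball1_center",c)[:6]: print(n,"ball",round(d["p"],2),np.round(d["xy"]),world(c,d["xy"]))
def crop(im,x,y): return cv2.resize(im[y:y+240,x:x+320],(400,300))
E
python3 - <<'E'
from fn import *
cv2.imwrite("pics/over.png",np.hstack([crop(ims[0],320,100),crop(ims[1],150,60)])[...,::-1])
E
```

```text
10.2167 [0.4962 0.2533 0.2238] [ 43.7175  14.6548  -7.3821   0.0016 -68.0028 -43.4698] [-0.0005 -0.0005 -1.    ] [ 0.0043 -1.      0.0005] [ 0.3421 -1.1009 -1.5057] 0.18269649381841047
scene red 117 [0.5003 0.2507 0.2712] [0.4918 0.2256 0.22  ] [0.5055 0.3137 0.2753]
side red 137 [0.494  0.2582 0.2529] [0.487  0.2187 0.204 ] [0.5006 0.3077 0.2735]
side ball 0.59 [303. 129.] [0.5089 0.2671 0.2042]
```

View pics/over.png

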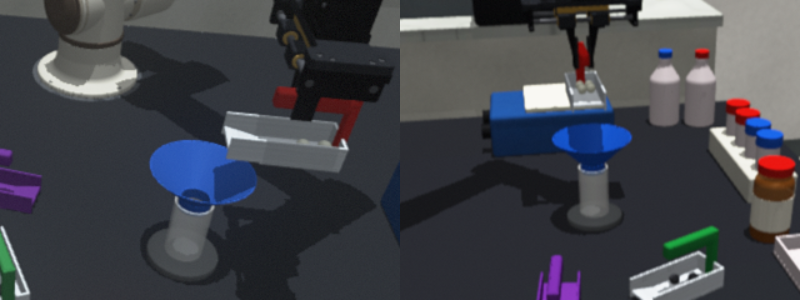

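Level over the funnel with the lip just past the mouth's +y side, balls at z 0.20 near side (303,129). Next: lower, then tip slowly about the lip.

Call:
drive_tool(rows=[[5, 0, 2, -4, 0, 0, 0], [5, 0, 3, -7, 0, 0, 0], [5, 0, 3, -8, 0, 0, 0], [5, 0, 2, -6, 0, 0, 0], [5, 0, 0, -2, 0, 0, 0]])

```text
time_s: 10.83
tcp_pos: [0.4955, 0.2637, 0.1949]
ee_rot: [[0.005, -1.0, -0.003], [-1.0, -0.005, -0.002], [0.002, 0.003, -1.0]]
wrist_force: [0.3, -0.2, -2.7]
gripper_width: 0.183
gripper_force: 30.0
```

Call:
drive_tool(rows=[[5, 0, -1, 2.7, 0.04, 0, 0], [5, 0, -1, 2.7, 0.04, 0, 0], [5, 0, -1.2, 2.7, 0.04, 0, 0], [5, 0, -1.3, 2.7, 0.04, 0, 0], [5, 0, -1.3, 2.7, 0.04, 0, 0]])

```text
time_s: 11.25
tcp_pos: [0.4962, 0.2579, 0.2103]
ee_rot: [[0.005, -1.0, -0.0], [-0.98, -0.005, 0.2], [-0.2, -0.001, -0.98]]
wrist_force: [-0.3, 0.3, -2.7]
gripper_width: 0.179
gripper_force: 30.0
```

```bash
python3 fn.py
```

```text
11.25 [0.4962 0.2579 0.2103] [ 38.4234  13.0145  -8.6448 -10.2747 -61.5185 -33.7381] [-0.0003  0.1999 -0.9798] [ 0.0055 -0.9798 -0.1999] [-0.2625  0.3106 -2.746 ] 0.1787944200793963
scene red 61 [0.5009 0.2759 0.2466] [0.4917 0.2228 0.2185] [0.5071 0.3186 0.2598]
side red 134 [0.4949 0.2517 0.2595] [0.4849 0.2155 0.2467] [0.5025 0.3023 0.2797]
side ball 0.62 [304. 138.] [0.5079 0.2463 0.1896]
```

Tracking is good. Now the slow tipping.

Call:
drive_tool(rows=[[5, 0, -0.8, 1.2, 0.02, 0, 0], [5, 0, -0.8, 1.2, 0.02, 0, 0], [5, 0, -0.8, 1.2, 0.02, 0, 0], [5, 0, -0.8, 1.2, 0.02, 0, 0], [5, 0, -0.8, 1.2, 0.02, 0, 0]])

```text
time_s: 11.87
tcp_pos: [0.4964, 0.2539, 0.2167]
ee_rot: [[0.005, -1.0, 0.0], [-0.955, -0.005, 0.297], [-0.297, -0.002, -0.955]]
wrist_force: [-0.7, 0.2, -1.7]
gripper_width: 0.175
gripper_force: 30.0
```

Call:
drive_tool(rows=[[5, 0, -0.9, 1.2, 0.02, 0, 0], [5, 0, -0.9, 1.2, 0.02, 0, 0], [5, 0, -0.9, 1.2, 0.02, 0, 0], [5, 0, -0.9, 1.2, 0.02, 0, 0], [5, 0, -0.9, 1.2, 0.02, 0, 0]])

```text
time_s: 12.28
tcp_pos: [0.4964, 0.2493, 0.2227]
ee_rot: [[0.005, -1.0, 0.0], [-0.92, -0.004, 0.391], [-0.391, -0.002, -0.92]]
wrist_force: [-0.4, 0.6, -1.3]
gripper_width: 0.18
gripper_force: 30.0
```

Call:
drive_tool(rows=[[5, 0, -1, 1, 0.02, 0, 0], [5, 0, -1, 1, 0.02, 0, 0], [5, 0, -1, 1, 0.02, 0, 0], [5, 0, -1, 1, 0.02, 0, 0], [5, 0, -1, 1, 0.02, 0, 0]])

```text
time_s: 12.7
tcp_pos: [0.4963, 0.2444, 0.2276]
ee_rot: [[0.005, -1.0, 0.0], [-0.877, -0.004, 0.481], [-0.481, -0.003, -0.877]]
wrist_force: [0.3, -0.4, -2.5]
gripper_width: 0.182
gripper_force: 30.0
```

Call:
drive_tool(rows=[[5, 0, -1.1, 1, 0.02, 0, 0], [5, 0, -1.1, 1, 0.02, 0, 0], [5, 0, -1.1, 1, 0.02, 0, 0], [5, 0, -1.1, 1, 0.02, 0, 0], [5, 0, -1.1, 1, 0.02, 0, 0]])

```text
time_s: 13.12
tcp_pos: [0.4963, 0.2388, 0.2326]
ee_rot: [[0.005, -1.0, 0.0], [-0.824, -0.004, 0.566], [-0.566, -0.003, -0.824]]
wrist_force: [0.0, -0.0, -1.5]
gripper_width: 0.177
gripper_force: 30.0
```

```bash
python3 fn.py
```

```text
13.1167 [0.4963 0.2388 0.2326] [ 21.3074  10.9452  -6.2971 -35.9931 -63.8341  -7.2751] [ 0.0002  0.5662 -0.8242] [ 0.0051 -0.8242 -0.5662] [ 0.0204 -0.0268 -1.4824] 0.17675154468914142
scene red 363 [0.5015 0.266  0.2897] [0.4892 0.2403 0.2431] [0.5058 0.305  0.3076]
side red 164 [0.4942 0.2041 0.2731] [0.4815 0.1464 0.2423] [0.5027 0.2429 0.3136]
```

Call:
drive_tool(rows=[[5, 0, -2.4, 1.6, 0.04, 0, 0], [5, 0, -2.4, 1.6, 0.04, 0, 0], [5, 0, -2.5, 1.6, 0.04, 0, 0], [5, 0, -2.5, 1.5, 0.04, 0, 0], [5, 0, -2.6, 1.5, 0.04, 0, 0]])

```text
time_s: 13.73
tcp_pos: [0.4964, 0.2268, 0.2406]
ee_rot: [[0.006, -1.0, 0.0], [-0.696, -0.004, 0.718], [-0.718, -0.005, -0.696]]
wrist_force: [0.2, 0.1, -1.4]
gripper_width: 0.181
gripper_force: 30.0
```

Call:
drive_tool(rows=[[5, 0, -2.7, 1.1, 0.04, 0, 0], [5, 0, -2.7, 1.1, 0.04, 0, 0], [5, 0, -2.7, 1.1, 0.04, 0, 0], [5, 0, -2.8, 1, 0.04, 0, 0], [5, 0, -2.8, 1, 0.04, 0, 0]])

```text
time_s: 14.15
tcp_pos: [0.4966, 0.2128, 0.2457]
ee_rot: [[0.006, -1.0, 0.0], [-0.539, -0.003, 0.842], [-0.842, -0.005, -0.539]]
wrist_force: [-0.8, -0.1, -1.9]
gripper_width: 0.18
gripper_force: 30.0
```

Call:
drive_tool(rows=[[5, 0, -2.5, 0.6, 0.035, 0, 0], [5, 0, -2.5, 0.6, 0.035, 0, 0], [5, 0, -2.5, 0.6, 0.035, 0, 0], [5, 0, 0, 0, 0, 0, 0], [5, 0, 0, 0, 0, 0, 0]])

```text
time_s: 14.57
tcp_pos: [0.4967, 0.205, 0.2468]
ee_rot: [[0.004, -1.0, 0.0], [-0.45, -0.001, 0.893], [-0.893, -0.004, -0.45]]
wrist_force: [0.0, 0.2, -0.9]
gripper_width: 0.181
gripper_force: 30.0
```

```bash
python3 - <<'E'
from fn import *
cv2.imwrite("pics/pour.png",np.hstack([crop(ims[0],320,100),crop(ims[1],150,60)])[...,::-1])
E
```

```text
14.5667 [0.4967 0.205  0.2468] [ -1.9311  17.924   -6.3253 -64.6454 -80.9137  22.8962] [ 0.0004  0.8928 -0.4504] [ 0.004  -0.4504 -0.8928] [ 0.0229  0.2222 -0.9229] 0.18071825616969361
scene red 718 [0.5012 0.1994 0.302 ] [0.4883 0.1518 0.2468] [0.5067 0.257  0.3238]
side red 36 [0.4945 0.1483 0.251 ] [0.4891 0.0979 0.2426] [0.5012 0.159  0.2734]
```

View pics/pour.png

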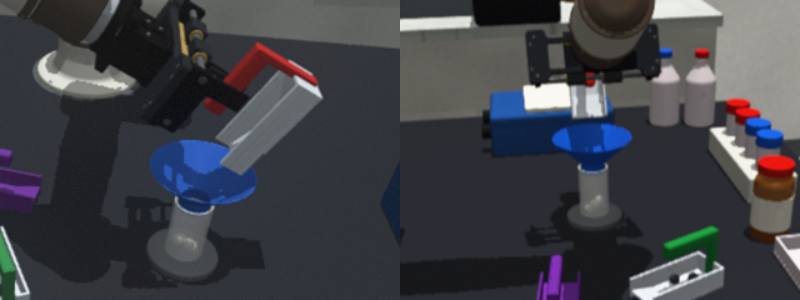

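```bash
python3 - <<'E'
from h import *
a=capture("side");b=capture("scene")
z=lambda im,x,y:cv2.resize(im[y:y+90,x:x+60],(400,600),interpolation=cv2.INTER_CUBIC)
o=np.hstack([z(a["frame"],275,155),z(b["frame"],445,225)])
cv2.imwrite("pics/ves.png",np.clip(o[...,::-1].astype(float)*1.6,0,255).astype(np.uint8))
E
```

```text
(no output)
```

View pics/ves.png

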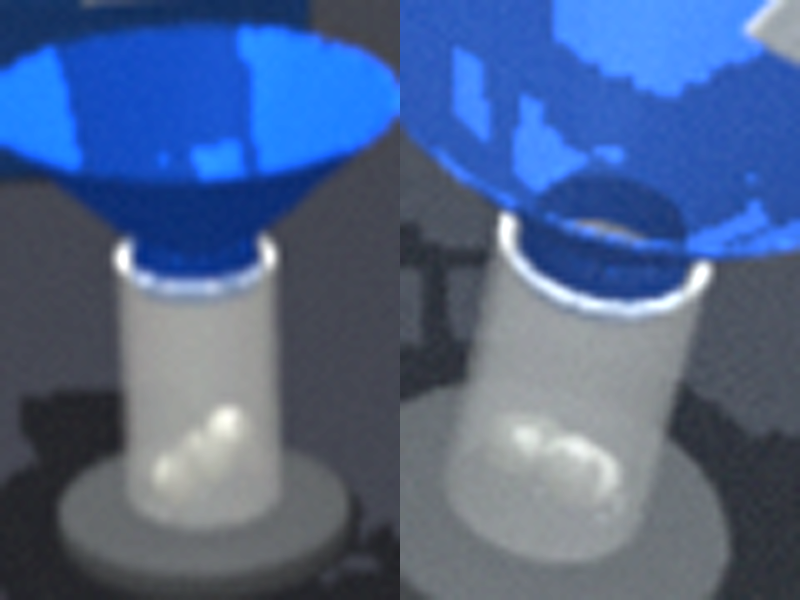

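```bash
python3 - <<'E'
from h import *
np.set_printoptions(precision=3,suppress=True)
s=sense()
for n in ("wrist","side","scene"):
    c=capture(n)
    for d in masks_of("ball1_center",c)[:8]:print(n,round(d["p"],2),np.round(d["xy"]),d["region"].sum(),world(c,d["xy"],s))
    if n=="wrist": w=c["frame"]
    if n=="side": a=c["frame"]
z=cv2.resize(a[95:170,260:360],(400,300),interpolation=cv2.INTER_CUBIC)
cv2.imwrite("pics/emp.png",np.hstack([cv2.resize(w,(400,300)),z])[...,::-1])
E
```

```text
(no output)
```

View pics/emp.png

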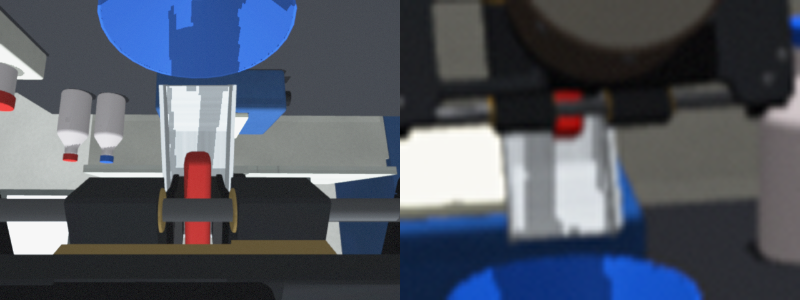

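The balls lie in the vessel (seen at (170,470) to (228,420) in the side zoom). The scoop is empty in both the wrist and side views. Now I'll level the scoop and carry it back to where it stood.

Call:
drive_tool(rows=[[5, 0, 2, 5, -0.04, 0, 0], [5, 0, 4, 6, -0.08, 0, 0], [5, 0, 4, 6, -0.08, 0, 0], [5, 0, 4, 6, -0.08, 0, 0], [5, 0, 4, 6, -0.08, 0, 0]])

```text
time_s: 15.58
tcp_pos: [0.4964, 0.2233, 0.2774]
ee_rot: [[0.005, -1.0, 0.001], [-0.737, -0.003, 0.676], [-0.676, -0.004, -0.737]]
wrist_force: [0.4, 0.8, -3.1]
gripper_width: 0.182
gripper_force: 30.0
```

Call:
drive_tool(rows=[[5, 0, 4, 4, -0.08, 0, 0], [5, 0, 4, 4, -0.08, 0, 0], [5, 0, 4, 4, -0.08, 0, 0], [5, 0, 4, 0, -0.08, 0, 0], [5, 0, 4, 0, -0.08, 0, 0]])

```text
time_s: 16.0
tcp_pos: [0.4958, 0.2438, 0.2894]
ee_rot: [[0.005, -1.0, 0.001], [-0.942, -0.005, 0.336], [-0.336, -0.003, -0.942]]
wrist_force: [-0.2, -0.4, -1.5]
gripper_width: 0.181
gripper_force: 30.0
```

Call:
drive_tool(rows=[[5, 0, 4, 0, -0.08, 0, 0], [5, 0, 4, 0, -0.08, 0, 0], [5, 0, 4, 0, -0.08, 0, 0], [5, 0, 4, 0, -0.08, 0, 0], [5, 0, 0, 0, -0.02, 0, 0]])

```text
time_s: 16.42
tcp_pos: [0.4955, 0.2615, 0.2872]
ee_rot: [[0.008, -1.0, -0.002], [-1.0, -0.008, 0.002], [-0.002, 0.002, -1.0]]
wrist_force: [0.4, -0.4, -1.9]
gripper_width: 0.18
gripper_force: 30.0
```

Call:
drive_tool(rows=[[5, 0, 0, 0, 0, 0, 0], [5, 0, 0, 0, 0, 0, 0]])

```text
time_s: 16.58
tcp_pos: [0.4957, 0.2595, 0.2878]
ee_rot: [[0.005, -1.0, -0.002], [-1.0, -0.005, 0.006], [-0.006, 0.002, -1.0]]
wrist_force: [-0.2, -0.5, -1.3]
gripper_width: 0.183
gripper_force: 30.0
```

Call:
drive_tool(rows=[[5, 0, -10, 0, 0, 0, -0.04], [5, 2, -20, 0, 0, 0, -0.08], [5, 2, -25, 0, 0, 0, -0.085], [5, 2, -25, 0, 0, 0, -0.085], [5, 2, -25, 0, 0, 0, -0.085]])

```text
time_s: 17.0
tcp_pos: [0.5039, 0.1523, 0.2888]
ee_rot: [[-0.367, -0.93, 0.002], [-0.93, 0.367, 0.007], [-0.007, 0.0, -1.0]]
wrist_force: [-0.1, -0.7, -1.5]
gripper_width: 0.18
gripper_force: 30.0
```

Call:
drive_tool(rows=[[5, 2, -25, 0, 0, 0, -0.085], [5, 2, -25, 0, 0, 0, -0.085], [5, 2, -25, 0, 0, 0, -0.085], [5, 2, -25, 0, 0, 0, -0.085], [5, 2, -25, 0, 0, 0, -0.085]])

```text
time_s: 17.42
tcp_pos: [0.5137, 0.0271, 0.2889]
ee_rot: [[-0.718, -0.696, 0.005], [-0.696, 0.718, 0.006], [-0.007, 0.001, -1.0]]
wrist_force: [0.3, 0.1, -1.1]
gripper_width: 0.179
gripper_force: 30.0
```

Call:
drive_tool(rows=[[5, 2, -25, 0, 0, 0, -0.085], [5, 2, -25, 0, 0, 0, -0.085], [5, 2, -25, 0, 0, 0, -0.085], [5, 2, -25, 0, 0, 0, -0.085], [5, 2, -25, 0, 0, 0, -0.085]])

```text
time_s: 17.83
tcp_pos: [0.5235, -0.0978, 0.2889]
ee_rot: [[-0.941, -0.338, 0.006], [-0.338, 0.941, 0.003], [-0.007, 0.001, -1.0]]
wrist_force: [0.5, 0.4, -2.0]
gripper_width: 0.18
gripper_force: 30.0
```

Call:
drive_tool(rows=[[5, 2, -25, -5, 0, 0, -0.085], [5, 2, -25, -10, 0, 0, -0.085], [5, 2, -25, -15, 0, 0, -0.085], [5, 2, -10, -15, 0, 0, -0.04], [5, 0, 0, -10, 0, 0, 0]])

```text
time_s: 18.25
tcp_pos: [0.5309, -0.1834, 0.232]
ee_rot: [[-0.999, -0.049, 0.004], [-0.049, 0.999, 0.002], [-0.004, 0.001, -1.0]]
wrist_force: [-0.3, 0.9, -2.3]
gripper_width: 0.176
gripper_force: 30.0
```

Call:
drive_tool(rows=[[5, 0, 0, 0, 0, 0, 0], [5, 0, 0, 0, 0, 0, 0]])

```text
time_s: 18.42
tcp_pos: [0.5317, -0.1809, 0.2335]
ee_rot: [[-0.998, -0.055, 0.005], [-0.055, 0.998, 0.001], [-0.005, 0.0, -1.0]]
wrist_force: [-0.6, 0.2, -0.7]
gripper_width: 0.181
gripper_force: 30.0
```

Call:
drive_tool(rows=[[5, 2, -15, 0, 0, 0, -0.05], [5, 2, -20, 0, 0, 0, -0.065], [5, 1, -17, -10, 0, 0, -0.05], [5, 0, -8, -20, 0, 0, -0.03], [5, 0, -2, -25, 0, 0, 0]])

```text
time_s: 18.83
tcp_pos: [0.5395, -0.2437, 0.1813]
ee_rot: [[-0.99, 0.139, 0.013], [0.139, 0.99, -0.003], [-0.013, -0.001, -1.0]]
wrist_force: [-0.3, 0.3, -1.0]
gripper_width: 0.182
gripper_force: 30.0
```

Call:
drive_tool(rows=[[5, 0, 0, -25, 0, 0, 0], [5, 0, 0, -25, 0, 0, 0], [5, 0, 0, -20, 0, 0, 0], [5, 0, 0, -10, 0, 0, 0], [5, 0, 0, 0, 0, 0, 0]])

```text
time_s: 19.25
tcp_pos: [0.5365, -0.2417, 0.0971]
ee_rot: [[-0.99, 0.138, 0.002], [0.138, 0.99, 0.0], [-0.002, 0.0, -1.0]]
wrist_force: [-1.3, -0.6, -1.6]
gripper_width: 0.177
gripper_force: 30.0
```

Call:
drive_tool(rows=[[5, 0, 0, -20, 0, 0, 0], [5, 0, 0, -18, 0, 0, 0], [5, 0, 0, -10, 0, 0, 0], [5, 0, 0, -5, 0, 0, 0], [5, 0, 0, -3, 0, 0, 0]])

```text
time_s: 19.67
tcp_pos: [0.5381, -0.2427, 0.043]
ee_rot: [[-0.99, 0.138, 0.006], [0.138, 0.99, -0.001], [-0.006, -0.0, -1.0]]
wrist_force: [0.4, 0.1, -1.1]
gripper_width: 0.176
gripper_force: 30.0
```

Call:
drive_tool(rows=[[5, 0, 0, -1.5, 0, 0, 0], [5, 0, 0, -1, 0, 0, 0], [5, 0, 0, 0, 0, 0, 0]])

```text
time_s: 19.92
tcp_pos: [0.5379, -0.2427, 0.0406]
ee_rot: [[-0.99, 0.139, 0.006], [0.139, 0.99, -0.001], [-0.006, -0.0, -1.0]]
wrist_force: [-0.1, 0.2, -1.4]
gripper_width: 0.177
gripper_force: 30.0
```

Call:
drive_tool(rows=[[5, 0, 0, -1.5, 0, 0, 0], [5, 0, 0, -1, 0, 0, 0], [5, 0, 0, -0.5, 0, 0, 0], [5, 0, 0, 0, 0, 0, 0]])

```text
time_s: 20.25
tcp_pos: [0.5376, -0.2427, 0.0372]
ee_rot: [[-0.99, 0.139, 0.006], [0.139, 0.99, -0.001], [-0.006, -0.0, -1.0]]
wrist_force: [-0.5, 0.7, 0.4]
gripper_width: 0.18
gripper_force: 30.0
```

```bash
python3 - <<'E'
from h import *
np.set_printoptions(precision=4,suppress=True)
s=sense(); print(s["tcp_pos"],s["wrist_force"])
a=capture("side");f=a["frame"].astype(int)
red=(f[...,0]>90)&(f[...,0]>2.2*f[...,1])&(f[...,0]>2.2*f[...,2])
P=cloud(a,red);P=P[(abs(P[:,0]-.55)<.07)&(abs(P[:,1]+.245)<.04)&(P[:,2]>.055)]
for x in np.arange(.505,.6,.015):
    q=P[abs(P[:,0]-x)<.0075]; print(round(x,3),np.percentile(q[:,2],97) if len(q) else None)
E
```

```text
[ 0.5376 -0.2427  0.0372] [-0.4546  0.7482  0.3729]
0.505 None
0.52 None
0.535 None
0.55 None
0.565 None
0.58 0.08400280485232199
0.595 0.08561035624732964
```

It's resting on the bench: the weight reading has gone to about 0. Release slowly and rise.

Call:
drive_tool(rows=[[20, 0, 0, 0, 0, 0, 0], [30, 0, 0, 0, 0, 0, 0], [50, 0, 0, 0, 0, 0, 0], [65, 0, 0, 0, 0, 0, 0], [65, 0, 0, 0, 0, 0, 0]])

```text
time_s: 20.72
tcp_pos: [0.5373, -0.2427, 0.0369]
ee_rot: [[-0.99, 0.139, 0.005], [0.139, 0.99, -0.001], [-0.005, -0.0, -1.0]]
wrist_force: [0.1, 0.1, 0.3]
gripper_width: 0.416
gripper_force: 0.0
```

Call:
drive_tool(rows=[[65, 0, 0, 0, 0, 0, 0], [65, 0, 0, 0, 0, 0, 0], [65, 0, 0, 0, 0, 0, 0], [65, 0, 0, 0, 0, 0, 0], [65, 0, 0, 0, 0, 0, 0]])

```text
time_s: 21.13
tcp_pos: [0.5373, -0.2426, 0.0368]
ee_rot: [[-0.99, 0.139, 0.005], [0.139, 0.99, -0.001], [-0.005, -0.0, -1.0]]
wrist_force: [0.6, 0.0, -0.4]
gripper_width: 0.645
gripper_force: 0.0
```

Call:
drive_tool(rows=[[65, 0, 0, 10, 0, 0, 0], [65, 0, 0, 25, 0, 0, 0], [65, 0, 0, 35, 0, 0, 0], [65, 0, 0, 40, 0, 0, 0], [65, 0, 0, 40, 0, 0, 0]])

```text
time_s: 21.55
tcp_pos: [0.5367, -0.2426, 0.189]
ee_rot: [[-0.99, 0.139, 0.004], [0.139, 0.99, -0.001], [-0.004, -0.0, -1.0]]
wrist_force: [1.2, -0.1, 0.5]
gripper_width: 0.653
gripper_force: 0.0
```

Call:
drive_tool(rows=[[65, 0, 0, 30, 0, 0, 0], [65, 0, 0, 0, 0, 0, 0], [65, 0, 0, 0, 0, 0, 0]])

```text
time_s: 21.8
tcp_pos: [0.5383, -0.2428, 0.2201]
ee_rot: [[-0.99, 0.139, 0.011], [0.139, 0.99, -0.002], [-0.011, -0.0, -1.0]]
wrist_force: [0.3, 0.6, -0.6]
gripper_width: 0.651
gripper_force: 0.0
```

```bash
python3 - <<'E'
from h import *
np.set_printoptions(precision=4,suppress=True)
s=sense(); print(s["tcp_pos"],s["gripper_width"])
for n in ("side","scene","wrist"):
    a=capture(n);f=a["frame"].astype(int)
    red=(f[...,0]>90)&(f[...,0]>2.2*f[...,1])&(f[...,0]>2.2*f[...,2])
    P=cloud(a,red,s);P=P[(abs(P[:,0]-.55)<.07)&(abs(P[:,1]+.245)<.05)&(P[:,2]>.055)&(P[:,2]<.1)]
    print(n,len(P),P.min(0),P.max(0),[round(float(np.percentile(q[:,2],90)),4) for x in np.arange(.512,.6,.02) if len(q:=P[abs(P[:,0]-x)<.01])])
    for d in search_frame("ball1_center",a): print("ball",n,d["p"],d["xy"],world(a,d["xy"],s))
E
```

```text
[ 0.5383 -0.2428  0.2201] 0.6514870766129338
side 919 [ 0.5063 -0.2602  0.055 ] [ 0.5955 -0.2341  0.0877] [0.0855, 0.0856, 0.0855, 0.0855, 0.085]
scene 394 [ 0.5084 -0.2552  0.0669] [ 0.5979 -0.23    0.0901] [0.0885, 0.0888, 0.0886, 0.0886, 0.0881]
wrist 1900 [ 0.5094 -0.2601  0.083 ] [ 0.5995 -0.2343  0.0935] [0.0909, 0.091, 0.0912, 0.0913, 0.0914]
```

The scoop stands level, its handle top at 0.0855 in the side view (0.089–0.091 in the others), and it's released.

```bash
python3 -c "
from station import finish_job
print(finish_job())"
```

```text
the job is handed in; nothing more can be done
None
```

The job is handed in: the balls went through the funnel into the vessel (only three could be told apart there, but the scoop showed empty and none were seen elsewhere), and the empty scoop stands upright and released at its original spot after about 22 s.

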